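Clear down the bench beside the chromatograph

ROBOT

A 6-joint arm with a two-finger parallel gripper is mounted at the origin on the work surface. World frame = base frame: x ahead of the robot, y to its left, z up, the work surface at z = 0. Lengths are in m, angles in rad, forces in N, time in s.
With the tool pointing down it reaches from about 0.325 to 0.85 m from the base axis. Payload 15.5 kg.
Tool frame: the origin (TCP) lies at the very end of the fingers, on their centre line; the grasp point (between the pads) lies 19 mm behind it; z points along the fingers, y is the line along which they close (so a half turn about z gives the same grasp; the last joint's range is limited). The gripper opens to 91 mm and grips with 3 to 60 N. Pads are 32 mm wide; open, the fingers measure 118 mm over their backs; the gripper's body (76 mm by 178 mm) begins 60 mm behind the grasp point.
Start: joints at [1.008, 0.494, 1.345, -0, 1.302, -0.096], TCP at [0.282, 0.558, 0.214] pointing down, gripper open.
Joint ranges: [-2.91, 2.91], [-0.82, 2.16], [0.22, 2.67], [-1.22, 4.37], [0.12, 2.79], [-3.08, 3.08]. Speed limits (rad/s): [1.89, 1.89, 2.57, 3.01, 3.01, 3.01].

INTERFACE

Orientations are given as a rotation vector (axis times angle).
In Python, from plant import ctrl, vision, job_done gives the robot as it stands.
- The arm moves only by the tool play_rows, never from a script. Its argument "rows" is a list that holds one entry, the list of rows, each a list of 7 numbers: the turn, a rotation vector about the world's x, y, z in rad, then the shift along the world's x, y, z in cm, then the gripper command: -1 is fully open, 1 is shut, values between are in proportion. A call has exactly 8 rows; each row shifts and turns the commanded pose from where the row before left it; what a row does not reach is not made up. A row lasts 1/8 s, in which the tool goes at most 62.5 mm and 10.7 degrees, less where a joint would pass 70% of its speed; a pose out of reach is approached as far as the arm can. A call with a gripper value outside its range is refused whole. The fingers move at their own pace and stop on an object; "newtons" is the grip in N (left out, the last holds). Time passes only in rows, so rows that do not move let the fingers close, or fill a call up. It gives the time, the measured TCP pose, the force, the opening and the grip force at its end, in the units of the state.
- ctrl.read_state(): the state, without advancing time (a new reading comes with each control period).
- vision.snapshot(name): name is "side" or "top" or "wrist"; returns the picture (420x560x3 uint8, blue, green, red); there is no depth.
- vision.camera_params(name): a dict with "fx", "fy", "cx", "cy" (pixels), "position" and "attitude" of the camera in the world; the wrist camera has in their place "hand_eye" (4x4, takes a point from camera to tool coordinates, whose origin is the TCP and whose axes are the flange's). Camera axes: x right, y down, z forward; pixel columns grow to the right and rows downward; lengths in m; the calibration is good to about 2 mm. A picture is of the moment at which its call begins: read the wrist's pose just before it. camera_params takes no time and is no camera call.
- job_done(): hands the job in; it is judged then, once.
The state is a dict: "time": time; "joint_pos": joint angles; "qvel": joint speeds; "tau": joint torques, N m; "tcp_pos": TCP position; "tool_rot": TCP orientation; "ft_force": force on the tool from outside, world axes, zero at the start; "torque": the same for the moment, N m; "gripper_width": finger opening in m; "grasp_force": force on a finger pad.
Only numpy, scipy, OpenCV 4.12 (cv2) and the standard library are available. Lean on these libraries where they do the work, as an engineer would, in place of code of your own. Each camera call takes 0.05 s, during which the arm holds its last target. There are 200 camera calls.

TASK

Clear down this bench: lift the lid off the waste pail, put all the spent bits lying on the bench top (crumpled paper, used extraction cartridges, old rubber stoppers) into the pail and put the lid squarely back on. Lay each column that lies on the bench gently, without letting it drop, across the two rails of the column rack, its tube down in a free notch of both rails. Leave everything else where it is, including the column already on the rack.

Things in the scene. Friction and masses are not known exactly. Their poses are not given: they have to be found in the camera images.
- paper1_mid (a point): Spent: a stiff white lump of crumpled paper, 42 mm wide, 37 mm tall, 12 g, standing on a small flat underside. Point: its centre, half-way up. Not always present.
- paper2_mid (a point): Spent: a stiff white lump of crumpled paper, 39 mm wide, 34 mm tall, 12 g, standing on a small flat underside. Point: its centre, half-way up. Not always present.
- paper3_mid (a point): Spent: a stiff white lump of crumpled paper, 44 mm wide, 39 mm tall, 12 g, standing on a small flat underside. Point: its centre, half-way up. Not always present.
- cartridge1_mid (a point): Spent: a used solid-phase extraction cartridge, a white plastic barrel 13 mm across and 53 mm long (plus a thin 9 mm outlet tip) with a grey band and a flat winged flange 24 mm wide, 13 mm high at one end, lying on its side, 12 g. Point: half-way along the barrel, on its axis, 6.5 mm above the bench; its x axis runs along the barrel to the flange. Not always present.
- stopper1_mid (a point): Spent: an old black rubber stopper, a plain cone 28 mm tall, 25 mm across at the foot and 31 mm at the top, standing on its narrow end, 20 g. Point: its centre, half-way up. Not always present.
- cartridge2_mid (a point): Spent: a used solid-phase extraction cartridge, a white plastic barrel 13 mm across and 53 mm long (plus a thin 9 mm outlet tip) with a grey band and a flat winged flange 24 mm wide, 13 mm high at one end, lying on its side, 12 g. Point: half-way along the barrel, on its axis, 6.5 mm above the bench; its x axis runs along the barrel to the flange. Not always present.
- stopper2_mid (a point): Spent: an old black rubber stopper, a plain cone 28 mm tall, 25 mm across at the foot and 31 mm at the top, standing on its narrow end, 20 g. Point: its centre, half-way up. Not always present.
- column1_mid (a point): A loose chromatography column lying on the bench: a steel tube 14 mm across, bare for 106 mm between two hexagonal end fittings 26 mm across flats and 22 mm long; 150 mm long in all, about 0.25 kg. Point: the middle of the tube, on its axis, 13 mm above the bench; its x axis runs along the tube. Not always present.
- column2_mid (a point): A loose chromatography column lying on the bench: a steel tube 14 mm across, bare for 106 mm between two hexagonal end fittings 26 mm across flats and 22 mm long; 150 mm long in all, about 0.25 kg. Point: the middle of the tube, on its axis, 13 mm above the bench; its x axis runs along the tube. Not always present.
- stored_column_mid (a point): A third column of the same kind that already lies in the middle notch of the rack: leave it. Point and x axis as for the others.
- rack: The column rack, white plastic, fixed: foot plate 110 x 244 x 8 mm and two upright saw-tooth rails 8 mm thick that run along the rack's y axis at x = -40 and +40 mm. Each has five 90-degree V notches at y = -80, -40, 0, 40, 80 mm, bottoms 50 mm and tips 70 mm above the bench. Columns lie along the rack's x axis, across both rails. Origin: centre of the underside, on the bench.
- rack_end1 (a point): The rack's free end notch at its y = +80 mm: where the middle of a column's tube lies when it is seated there, half-way between the rails (72 mm clear between them) and 60 mm above the bench. The end fittings then stand outside the rails with 9 mm of play each way. The middle notch is taken; the two end notches leave most room for fingers.
- rack_end2 (a point): The rack's free end notch at its y = -80 mm: where the middle of a column's tube lies when it is seated there, half-way between the rails (72 mm clear between them) and 60 mm above the bench. The end fittings then stand outside the rails with 9 mm of play each way. The middle notch is taken; the two end notches leave most room for fingers.
- pail: The waste pail, steel, round, fixed to the bench: 150 mm across at the rim and 144 mm at the foot, 130 mm tall, wall 4 mm, floor 5 mm thick; open at the top under its lid. Origin: centre of the underside, on the bench; z up.
- lid_foot (a point): The pail's loose steel lid, 0.2 kg: a disc 158 mm across and 4 mm thick with a plug 132 mm across and 8 mm deep beneath it that enters the mouth (5 mm of play each side), and a black knob on top. This point: the centre of the plug's underside; 122 mm above the bench when the lid is on, 0 when it lies on the bench.
- lid_knob (a point): The lid's knob: a black upright cylinder 30 mm across and 26 mm tall on a thin stem. Point: the knob's centre, 37 mm above the plug's underside and 25 mm above the disc's top face (the knob's own underside is 12 mm above that face).
- vial1_mid (a point): Leave alone: a full glass sample vial with a crimped aluminium cap, standing, 23 mm across, 49 mm tall. Point: its centre.
- vial2_mid (a point): Leave alone: a full glass sample vial with a crimped aluminium cap, standing, 23 mm across, 49 mm tall. Point: its centre.
- jar_mid (a point): Leave alone: a small full amber glass jar with a black screw cap, standing, 32 mm across, 52 mm tall. Point: its centre.
- spanner_mid (a point): Leave alone: a steel open-ended spanner 130 mm long lying flat just beyond the columns. Point: the middle of it; its x axis runs along it.
- beaker_mid (a point): Leave alone: an empty glass beaker 70 mm across, 90 mm tall, to one side beyond the columns. Point: its centre.
- wash_bottle_mid (a point): Leave alone: a white plastic wash bottle with a blue cap, 72 mm across, 160 mm tall, to one side beyond the columns. Point: its centre.

How it is judged:
By the outcome, as a careful person would: the job done as asked, in the order asked, and still so for the second after the job is handed in, with the robot touching nothing.
Of paper1, paper2, paper3, cartridge1, cartridge2, stopper1, stopper2 only 4 to 6 are there at a start; the rules pass over those that are not, and their reading is None.
Of column1, column2 only 1 to 2 are there at a start; the rules pass over those that are not, and their reading is None.
At some moment in a run one of paper1, paper2, paper3, cartridge1, cartridge2, stopper1, stopper2 may be knocked a few centimetres aside while the robot is not near it.
It also fails if it takes over 210 s, if anything falls off the work surface, if the arm or the gripper's body presses on something with over 40 N, if the wrist force passes 120 N, or if a joint passes its speed limit or range.

## Working session

There is one attempt and no reset: what is moved stays moved. The work goes in short steps, Python scripts to look and compute and a tool call to move; the robot and the scene stay as the last step left them, time stands still between calls to the robot, and variables do not carry over. Pictures are saved under pics/ and viewed, at most 14 in all, crops included, and the job is handed in when it is done.

Besides the shell and the picture viewer there is one more tool, called after ">>>" by a JSON object that holds its "op" and its "data". play_rows: Moves the arm, as the interface text tells. Its arguments: {"type":"object","properties":{"rows":{"type":"array"},"newtons":{"type":"number"}},"required":["rows"]}

```bash
mkdir -p pics; cat > h.py <<'E'
import numpy as np, cv2
from scipy.spatial.transform import Rotation as R
from plant import ctrl, vision, job_done
def cam(name):
    p=vision.camera_params(name); 
    if name=="wrist":
        s=ctrl.read_state(); T=np.eye(4); T[:3,:3]=R.from_rotvec(s["tool_rot"]).as_matrix(); T[:3,3]=s["tcp_pos"]
        M=T@np.array(p["hand_eye"]); return p,M[:3,3],M[:3,:3]
    a=np.array(p["attitude"],float)
    A=a if a.shape==(3,3) else R.from_rotvec(a).as_matrix()
    return p,np.array(p["position"]),A
def w(c,u,v,z):
    p,o,A=c; d=A@np.array([(u-p["cx"])/p["fx"],(v-p["cy"])/p["fy"],1]); return (o+d*(z-o[2])/d[2]).round(4)
def px(c,P):
    p,o,A=c; q=A.T@(np.array(P)-o); return (q[:2]/q[2]*[p["fx"],p["fy"]]+[p["cx"],p["cy"]]).round(1)
def st():
    s=ctrl.read_state(); print({k:np.round(s[k],3).tolist() for k in ("time","tcp_pos","tool_rot","gripper_width","joint_pos","ft_force")})
E
python3 - <<'E'
from h import *
for n in ("top","side","wrist"):
    c=cam(n); cv2.imwrite(f"pics/{n}0.png",vision.snapshot(n)); print(n,vision.camera_params(n),c[1])
cv2.imwrite("pics/top0b.png",cv2.resize(cv2.imread("pics/top0.png"),(800,600),interpolation=cv2.INTER_CUBIC))
st()
E
```

```text
top {'fx': 452.1171514901315, 'fy': 452.1171514901315, 'cx': 278.77966676665744, 'cy': 213.00330354442838, 'position': array([0.49641736, 0.00985648, 1.45283018]), 'attitude': array([-2.18782768,  2.18382529, -0.11590405])} [0.49641736 0.00985648 1.45283018]
side {'fx': 519.891791625881, 'fy': 519.891791625881, 'cx': 284.4174774752907, 'cy': 216.28601143179984, 'position': array([ 0.25053   , -0.86993316,  1.05023856]), 'attitude': array([-2.30796918,  0.43508392, -0.17952318])} [ 0.25053    -0.86993316  1.05023856]
wrist {'fx': 311.43074674235237, 'fy': 311.43074674235237, 'cx': 281.0712307710598, 'cy': 211.11457659500905, 'hand_eye': array([[ 1.92674404e-04, -9.54351296e-01, -2.98686402e-01,
         8.49648211e-02],
       [ 9.99999817e-01,  1.26633813e-05,  6.04610902e-04,
         1.18648581e-04],
       [-5.73228818e-04, -2.98686464e-01,  9.54351124e-01,
        -1.70880439e-01],
       [ 0.00000000e+00,  0.00000000e+00,  0.00000000e+00,
         1.00000000e+00]])} [0.20596309 0.59614451 0.3842971 ]
{'time': 0.15, 'tcp_pos': [0.282, 0.558, 0.213], 'tool_rot': [-0.728, -3.056, 0.001], 'gripper_width': 0.092, 'joint_pos': [1.008, 0.494, 1.346, 0.0, 1.303, -0.095], 'ft_force': [-0.836, 0.457, 1.145]}
```

View pics/top0b.png

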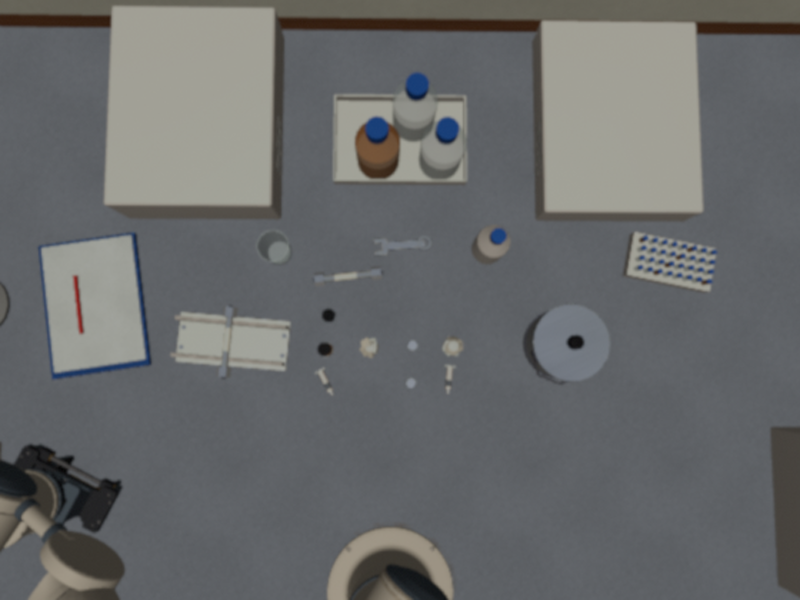

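View pics/side0.png

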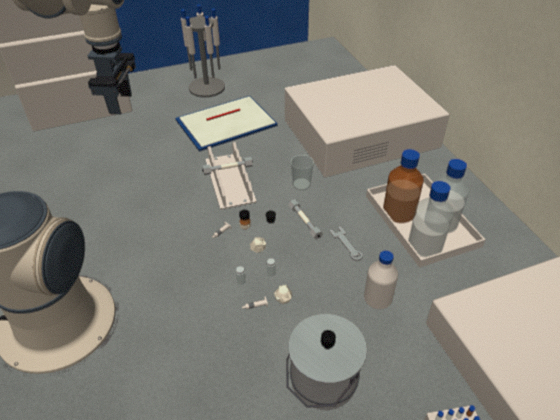

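The top view shows the pail at (570,343), the rack at (232,342), and the loose column at (348,276). There are papers at (369,347) and (452,347), and cartridges at (325,382) and (449,378). The stopper is at (328,315), while the black disc at (325,349) is the jar. The vials are at (412,346) and (410,383). I'll enlarge to get pixel positions.

```bash
python3 - <<'E'
from h import *
i=cv2.imread("pics/top0.png")
cv2.imwrite("pics/c1.png",cv2.resize(i[170:290,210:350],None,fx=5.7,fy=5,interpolation=cv2.INTER_CUBIC)[:600,:800])
a=cv2.resize(i[205:275,110:220],None,fx=7,fy=4*7/4,interpolation=cv2.INTER_CUBIC)
cv2.imwrite("pics/c2.png",a)
E
```

```text
(no output)
```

View pics/c1.png

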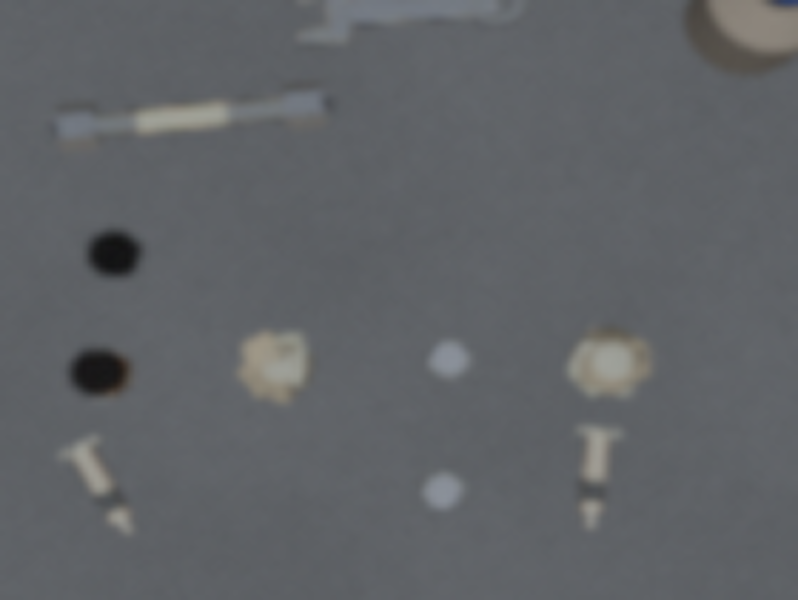

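View pics/c2.png

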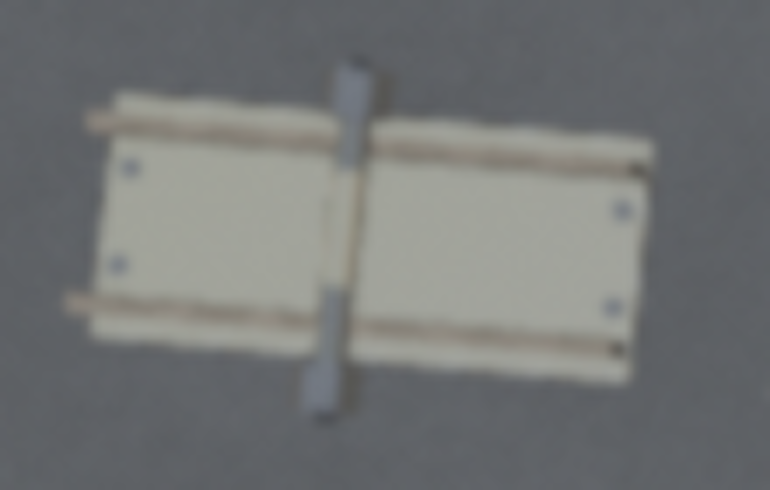

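The crops give clear pixel positions. The rack plate corners in c2 are (115,93), (653,138), (632,383) and (90,338). In c1 the column runs from (56,127) to (327,103).

```bash
python3 - <<'E'
from h import *
c=cam("top")
W=lambda u,v,z:w(c,(u+.5)/5.7+209.5,(v+.5)/5+169.5,z)
for n,u,v,z in [("stop",114,253,.026),("jar",99,371,.052),("vial",450,359,.049),("vialN",442,491,.049),("paperL",274,366,.018),("paperR",610,364,.018)]: print(n,W(u,v,z)[:2])
for n,a,b,z in [("cartL",(82,448),(128,528),.0065),("cartR",(599,432),(590,524),.0065),("col",(56,127),(327,103),.015)]:
    p,q=W(*a,z),W(*b,z); d=p-q; print(n,"ends",p[:2],q[:2],"mid",((p+q)/2)[:2],"len",np.linalg.norm(d),"ang",np.degrees(np.arctan2(d[1],d[0])))
V=lambda u,v,z:w(c,(u+.5)/7+109.5,(v+.5)/7+204.5,z)
C=[V(*p,.008) for p in [(115,93),(653,138),(632,383),(90,338)]]
print("rack corners",C,"mid",np.mean(C,0)); 
x=(C[0]+C[1]-C[2]-C[3]); y=C[0]+C[3]-C[1]-C[2]; print(np.degrees([np.arctan2(x[1],x[0]),np.arctan2(y[1],y[0])]))
s=[V(355,62,.06),V(322,418,.06)];print("stored",np.mean(s,0),np.linalg.norm(s[0]-s[1]),np.degrees(np.arctan2(*(s[0]-s[1])[1::-1])))
r=(x/np.linalg.norm(x)); m=np.mean(C,0)
ang=(np.arctan2(x[1],x[0])+np.arctan2(y[1],y[0])-np.pi/2)/2
for k in(.08,-.08): print("end",m+k*np.array([-np.sin(ang),np.cos(ang),0]))
print("lid",w(c,571*.7,343.5*.7,.134),"knob",w(c,575*.7,342*.7,.172))
i=cv2.imread("pics/top0.png")
cv2.imwrite("pics/c3.png",np.hstack([cv2.resize(i[205:275,365:435],None,fx=5.5,fy=5.5,interpolation=cv2.INTER_CUBIC),cv2.resize(cv2.imread("pics/side0.png")[300:410,270:380],(385,385),interpolation=cv2.INTER_CUBIC)]))
E
```

```text
stop [0.5978 0.1383]
jar [0.5229 0.1433]
vial [ 0.5307 -0.047 ]
vialN [ 0.4493 -0.0426]
paperL [0.5269 0.0495]
paperR [ 0.5284 -0.1374]
cartL ends [0.475  0.1565] [0.4246 0.1304] mid [0.4498  0.14345] len 0.056757114091539225 ang 27.377702771331737
cartR ends [ 0.4853 -0.1321] [ 0.4271 -0.1267] mid [ 0.4562 -0.1294] len 0.05844997861419629 ang -5.300926516525673
col ends [0.6792 0.1725] [0.6952 0.0207] mid [0.6872 0.0966] len 0.1526408857416649 ang 96.01686492178419
rack corners [array([0.6058, 0.4693, 0.008 ]), array([0.5858, 0.2249, 0.008 ]), array([0.4747, 0.2326, 0.008 ]), array([0.4947, 0.4771, 0.008 ])] mid [0.54025  0.350975 0.008   ]
[-3.99031634 85.32268797]
stored [0.538  0.3536 0.06  ] 0.15596063605923133 -3.8971617206640854
end [0.54629538 0.43074626 0.008     ]
end [0.53420462 0.27120374 0.008     ]
lid [ 0.5319 -0.3692  0.134 ] knob [ 0.5338 -0.3664  0.172 ]
```

View pics/c3.png

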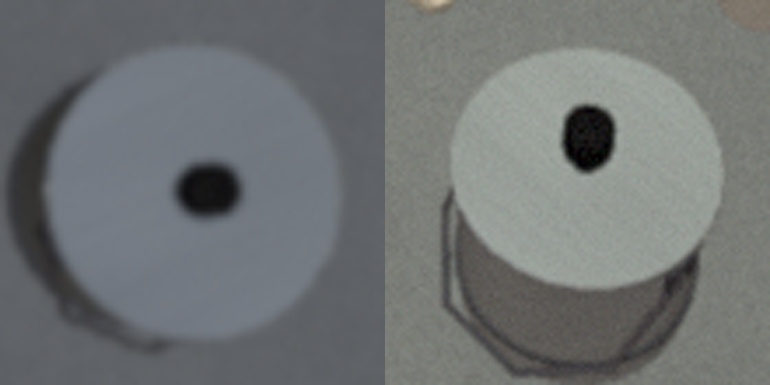

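>>> {"op": "play_rows", "data": {"rows": [[[0,0,0.0585,1.4,-5.1,0.5,-1],[0,0,0.0585,1.4,-5.1,0.5,-1],[0,0,0.0585,1.4,-5.1,0.5,-1],[0,0,0.0585,1.4,-5.1,0.5,-1],[0,0,0.0585,1.4,-5.1,0.5,-1],[0,0,0.0585,1.4,-5.1,0.5,-1],[0,0,0.0585,1.4,-5.1,0.5,-1],[0,0,0.0585,1.4,-5.1,0.5,-1]]], "newtons": 25}}

```text
time: 1.15
tcp_pos: [0.3939, 0.1482, 0.2541]
tool_rot: [-0.004, 3.141, 0.0]
ft_force: [0.9, 1.1, 0.8]
gripper_width: 0.0911
grasp_force: 0.0
```

>>> {"op": "play_rows", "data": {"rows": [[[0,0,0,1.4,-5.1,0,-1],[0,0,0,1.4,-5.1,0,-1],[0,0,0,1.4,-5.1,0,-1],[0,0,0,1.4,-5.1,0,-1],[0,0,0,1.4,-5.1,0,-1],[0,0,0,1.4,-5.1,0,-1],[0,0,0,1.4,-5.1,0,-1],[0,0,0,0,0,0,-1]]]}}

```text
time: 2.15
tcp_pos: [0.4924, -0.2103, 0.2534]
tool_rot: [0.005, 3.142, -0.001]
ft_force: [-0.3, 1.4, 0.2]
gripper_width: 0.091
grasp_force: 0.0
```

>>> {"op": "play_rows", "data": {"rows": [[[0,0,0,1,-4,-0.7,-1],[0,0,0,1,-4,-0.7,-1],[0,0,0,1,-4,-0.7,-1],[0,0,0,1.1,-3.7,-0.7,-1],[0,0,0,0,0,0,-1],[0,0,0,0,0,0,-1],[0,0,0,0,0,0,-1],[0,0,0,0,0,0,-1]]]}}

```text
time: 3.15
tcp_pos: [0.5329, -0.3634, 0.2263]
tool_rot: [-0.001, 3.141, -0.0]
ft_force: [-0.2, 0.4, 0.1]
gripper_width: 0.0913
grasp_force: 0.0
```

```bash
python3 - <<'E'
from h import *
c=cam("wrist"); i=vision.snapshot("wrist"); cv2.imwrite("pics/w1.png",i); st()
print(px(c,(.533,-.367,.172)),px(c,(.533,-.367,.134)))
E
```

```text
{'time': 3.2, 'tcp_pos': [0.533, -0.364, 0.226], 'tool_rot': [-0.001, 3.141, -0.0], 'gripper_width': 0.091, 'joint_pos': [-0.691, 0.512, 1.276, 0.0, 1.353, -2.263], 'ft_force': [-1.029, -0.086, -0.028]}
[276.2 229. ] [276.8 213.9]
```

View pics/w1.png

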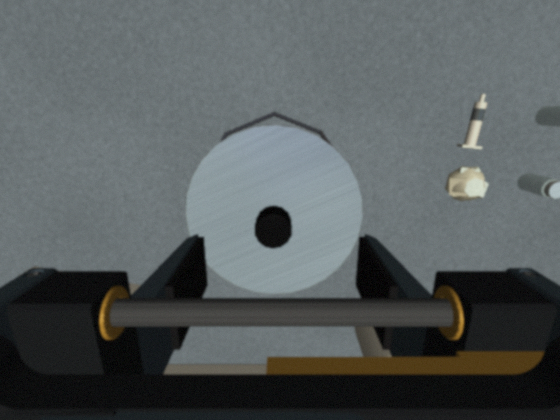

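The wrist view shows the lid disc spanning 186–362 across and 125–292 down, with the knob at (273,227). I'll fit the disc centre.

```bash
python3 - <<'E'
from h import *
c=cam("wrist"); t=np.linspace(0,6.28,200)
for x in(.527,.529,.531,.533):
  for y in(-.367,-.369):
    P=np.array([px(c,(x+.079*np.cos(a),y+.079*np.sin(a),.134)) for a in t]); print(x,y,P.min(0),P.max(0),px(c,(x,y,.172)))
i=cv2.imread("pics/w1.png"); m=(i[190:260,240:310].max(2)<45); v,u=np.nonzero(m); print("knob",u.min()+240,u.max()+240,v.min()+190,v.max()+190)
E
```

```text
0.527 -0.367 [187.1 113.6] [366.8 286.4] [276.4 221.7]
0.527 -0.369 [184.8 113.6] [364.5 286.4] [273.7 221.7]
0.529 -0.367 [187.3 116.2] [366.6 288.2] [276.4 224.2]
0.529 -0.369 [185.  116.2] [364.4 288.2] [273.8 224.2]
0.531 -0.367 [187.5 118.8] [366.4 290.1] [276.4 226.6]
0.531 -0.369 [185.2 118.8] [364.2 290.1] [273.8 226.6]
0.533 -0.367 [187.7 121.3] [366.3 291.9] [276.4 229. ]
0.533 -0.369 [185.4 121.3] [364.  291.9] [273.8 229. ]
knob 256 290 207 246
```

>>> {"op": "play_rows", "data": {"rows": [[[0,0,0,0.1,-0.55,-2,-1],[0,0,0,0,0,-2,-1],[0,0,0,0,0,-2,-1],[0,0,0,0,0,-1.5,-1],[0,0,0,0,0,-0.9,-1],[0,0,0,0,0,0,-1],[0,0,0,0,0,0,0.8],[0,0,0,0,0,0,1]]], "newtons": 25}}

```text
time: 4.2
tcp_pos: [0.5341, -0.3699, 0.1426]
tool_rot: [-0.0, 3.141, -0.001]
ft_force: [-0.1, 0.8, 0.1]
gripper_width: 0.0738
grasp_force: 0.0
```

>>> {"op": "play_rows", "data": {"rows": [[[0,0,0,0,0,0,1],[0,0,0,0,0,0,1],[0,0,0,0,0,0,1],[0,0,0,0,0,0,1],[0,0,0,0,0,0,1],[0,0,0,0,0,0,1],[0,0,0,0,0,0,1],[0,0,0,0,0,0,1]]]}}

```text
time: 5.2
tcp_pos: [0.5338, -0.3696, 0.1419]
tool_rot: [0.0, -3.142, 0.0]
ft_force: [-0.6, -0.2, 0.4]
gripper_width: 0.0292
grasp_force: 25.0
```

>>> {"op": "play_rows", "data": {"rows": [[[0,0,0,0,0,0.8,1],[0,0,0,0,0,1.2,1],[0,0,0,0,0,2,1],[0,0,0,0,0,1.5,1],[0,0,0,-3,-3,0,1],[0,0,0,-4,-4,0,1],[0,0,0,-4,-4,0,1],[0,0,0,-4,-4,0,1]]]}}

```text
time: 6.2
tcp_pos: [0.3825, -0.5209, 0.1977]
tool_rot: [-0.001, 3.141, -0.001]
ft_force: [1.0, -1.0, -0.7]
gripper_width: 0.0296
grasp_force: 25.0
```

>>> {"op": "play_rows", "data": {"rows": [[[0,0,0,-2.4,0,-1,1],[0,0,0,0,0,-4,1],[0,0,0,0,0,-4,1],[0,0,0,0,0,-4,1],[0,0,0,0,0,-2.5,1],[0,0,0,0,0,-1.5,1],[0,0,0,0,0,-0.4,1],[0,0,0,0,0,0,1]]]}}

```text
time: 7.2
tcp_pos: [0.3601, -0.5201, 0.0236]
tool_rot: [-0.0, 3.141, -0.001]
ft_force: [0.4, -0.5, -1.3]
gripper_width: 0.0292
grasp_force: 25.0
```

>>> {"op": "play_rows", "data": {"rows": [[[0,0,0,0,0,-0.3,1],[0,0,0,0,0,0,0.2],[0,0,0,0,0,0,-0.2],[0,0,0,0,0,0,-0.2],[0,0,0,0,0,2,-0.2],[0,0,0,0,0,5,-0.2],[0,0,0,0,0,5,-0.2],[0,0,0,0,0,5,-0.2]]]}}

```text
time: 8.2
tcp_pos: [0.3597, -0.5195, 0.1917]
tool_rot: [-0.0, 3.142, -0.0]
ft_force: [0.5, -0.3, -0.4]
gripper_width: 0.0548
grasp_force: 0.0
```

>>> {"op": "play_rows", "data": {"rows": [[[0,0,0,1,4.7,2,-0.2],[0,0,0,1,4.7,0,-0.2],[0,0,0,1,4.7,0,-0.2],[0,0,0,1,4.7,0,-0.2],[0,0,0,1,4.7,0,-0.2],[0,0,0,1,4.7,0,-0.2],[0,0,0,1.6,4.7,-1,-0.2],[0,0,-0.092,2,6,-2,-0.2]]]}}

```text
time: 9.2
tcp_pos: [0.4555, -0.1331, 0.1815]
tool_rot: [0.148, 3.136, -0.001]
ft_force: [1.2, -0.6, -0.3]
gripper_width: 0.0543
grasp_force: 0.0
```

>>> {"op": "play_rows", "data": {"rows": [[[0,0,0,0,0,-2,-0.2],[0,0,0,0,0,-2,-0.2],[0,0,0,0,0,0,-0.2],[0,0,0,0,0,0,-0.2],[0,0,0,0,0,0,-0.2],[0,0,0,0,0,0,-0.2],[0,0,0,0,0,0,-0.2],[0,0,0,0,0,0,-0.2]]]}}

```text
time: 10.2
tcp_pos: [0.4547, -0.1341, 0.1412]
tool_rot: [0.144, 3.138, -0.0]
ft_force: [-0.6, 2.0, 0.2]
gripper_width: 0.0548
grasp_force: 0.0
```

```bash
cat >> h.py <<'E'
def white(tag,z=.0065,th=135,amin=60,dark=False):
    "bright blobs in the wrist view -> world"
    c=cam("wrist"); i=vision.snapshot("wrist"); cv2.imwrite(f"pics/{tag}.png",i)
    m=(i.max(2)<50 if dark else i.max(2)>th).astype(np.uint8); m[265:]=0
    for k in cv2.findContours(cv2.morphologyEx(m,cv2.MORPH_CLOSE,np.ones((7,7))),0,2)[0]:
        if cv2.contourArea(k)<amin: continue
        (u,v),(a,b),_=cv2.minAreaRect(k); B=cv2.boxPoints(cv2.minAreaRect(k)); Q=np.array([w(c,*q,z) for q in B])
        e=[Q[1]-Q[0],Q[2]-Q[1]]; L=[np.linalg.norm(x) for x in e]; d=e[int(np.argmax(L))]
        print("px",(int(u),int(v)),"xy",w(c,u,v,z)[:2],"size",np.round(sorted(L),3),"ang",round(np.degrees(np.arctan2(d[1],d[0])),1))
    return c,i
E
python3 - <<'E'
from h import *
st(); c,i=white("w2"); print(np.percentile(i.max(2)[:250],[5,50,95]))
print(px(c,(.4562,-.1294,.0065)))
E
```

```text
{'time': 10.2, 'tcp_pos': [0.455, -0.134, 0.141], 'tool_rot': [0.144, 3.138, -0.0], 'gripper_width': 0.055, 'joint_pos': [-0.413, 0.382, 1.798, 0.0, 0.962, -1.892], 'ft_force': [-0.553, 1.997, 0.183]}
px (287, 260) xy [ 0.5212 -0.1336] size [0.01  0.041] ang 84.8
px (243, 257) xy [ 0.5141 -0.1805] size [0.012 0.015] ang 64.6
px (286, 221) xy [ 0.4772 -0.1308] size [0.027 0.041] ang -4.2
px (245, 182) xy [ 0.4321 -0.168 ] size [0.02  0.055] ang 130.6
px (235, 154) xy [ 0.4038 -0.1733] size [0.017 0.019] ang 88.8
px (554, 152) xy [0.4299 0.1349] size [0.009 0.018] ang 10.0
px (106, 195) xy [ 0.4327 -0.309 ] size [0.111 0.241] ang 61.7
px (288, 86) xy [ 0.3471 -0.117 ] size [0.01  0.019] ang 75.0
px (232, 84) xy [ 0.3405 -0.1679] size [0.012 0.022] ang -7.5
px (167, 72) xy [ 0.3254 -0.2248] size [0.011 0.02 ] ang 78.3
px (275, 70) xy [ 0.3324 -0.128 ] size [0.009 0.023] ang 158.0
px (172, 45) xy [ 0.3042 -0.2165] size [0.014 0.018] ang 16.4
px (395, 44) xy [ 0.3215 -0.0209] size [0.008 0.017] ang 150.5
px (182, 21) xy [ 0.2869 -0.2036] size [0.008 0.017] ang 72.2
px (368, 147) xy [ 0.4093 -0.0452] size [0.149 0.368] ang 55.6
px (248, 3) xy [ 0.2783 -0.1459] size [0.004 0.015] ang 84.7
px (190, 4) xy [ 0.2745 -0.1951] size [0.006 0.015] ang 84.7
[123. 130. 137.]
[285.6 202. ]
```

View pics/w2.png

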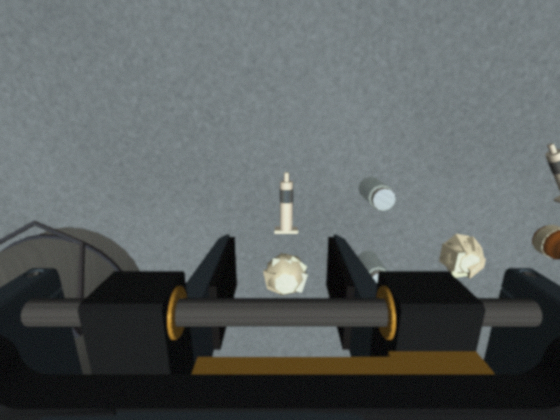

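The cartridge runs from its flange at (286,233) to its tip at (286,173), and the paper is at (286,273). Both are near where I predicted.

```bash
sed -i 's/th=135/th=165/' h.py; python3 - <<'E'
from h import *
c=cam("wrist"); f=w(c,286.5,233,.0065);t=w(c,286.3,173,.0065);print(f,t,np.linalg.norm(f-t),np.degrees(np.arctan2(*(f-t)[1::-1])),"mid",f+(t-f)*26.5/62)
print(w(c,286,272,.03),w(c,462,256,.025),w(c,380,197,.049))
print(px(c,(.4562,-.1294,.0065)))
E
```

```text
[ 0.49   -0.1314  0.0065] [ 0.4265 -0.1261  0.0065] 0.06372079723292859 -4.771108884677525 mid [ 0.46285887 -0.12913468  0.0065    ]
[ 0.5228 -0.1352  0.03  ] [0.5238 0.0435 0.025 ] [ 0.4472 -0.0465  0.049 ]
[285.6 202. ]
```

>>> {"op": "play_rows", "data": {"rows": [[[0,0,0,0.5,0.5,-3,-0.2],[0,0,0,0,0,-3,-0.2],[0,0,0,0,0,-3,-0.2],[0,0,0,0,0,-2.5,-0.2],[0,0,0,0,0,-1.5,-0.2],[0,0,0,0,0,-0.7,-0.2],[0,0,0,0,0,0,-0.2],[0,0,0,0,0,0,1]]], "newtons": 15}}

```text
time: 11.25
tcp_pos: [0.46, -0.1292, 0.0046]
tool_rot: [0.144, 3.137, -0.0]
ft_force: [-0.1, -0.1, 0.5]
gripper_width: 0.0475
grasp_force: 0.0
```

>>> {"op": "play_rows", "data": {"rows": [[[0,0,0,0,0,0,1],[0,0,0,0,0,0,1],[0,0,0,0,0,0,1],[0,0,0,0,0,0,1],[0,0,0,0,0,0,1],[0,0,0,0,0,0,1],[0,0,0,0,0,4,1],[0,0,0,0,0,5,1]]]}}

```text
time: 12.25
tcp_pos: [0.4589, -0.1288, 0.0945]
tool_rot: [-0.144, -3.136, -0.001]
ft_force: [1.1, -0.4, -0.4]
gripper_width: 0.0128
grasp_force: 15.0
```

>>> {"op": "play_rows", "data": {"rows": [[[0,0,0,0,-1,4,1],[0,0,0,1,-4,4,1],[0,0,0,2,-5,0,1],[0,0,0,2,-5,0,1],[0,0,0,1.5,-5,0,1],[0,0,0.092,1,-4,-1,1],[0,0,0,0,0,-4,1],[0,0,0,0,0,-2,1]]]}}

```text
time: 13.25
tcp_pos: [0.5336, -0.3689, 0.1017]
tool_rot: [-0.001, -3.139, -0.003]
ft_force: [-0.5, 0.5, -0.2]
gripper_width: 0.0124
grasp_force: 15.0
```

>>> {"op": "play_rows", "data": {"rows": [[[0,0,0,0,0,0,0],[0,0,0,0,0,0,-0.3],[0,0,0,0,0,0,-0.3],[0,0,0,0,0,3,-0.3],[0,0,0,0,0,5,-0.3],[0,0,0,0,4.5,1.5,-0.3],[0,0,0,0,5,0,-0.3],[0,0,0,0,5,0,-0.3]]]}}

```text
time: 14.25
tcp_pos: [0.5348, -0.2229, 0.2003]
tool_rot: [0.0, 3.14, -0.001]
ft_force: [1.0, 0.8, -0.4]
gripper_width: 0.0595
grasp_force: 0.0
```

>>> {"op": "play_rows", "data": {"rows": [[[0,0,0,0,5,-3,-0.3],[0,0,0,-0.5,3.5,-4,-0.3],[0,0,0,0,0,0,-0.3],[0,0,0,0,0,0,-0.3],[0,0,0,0,0,0,-0.3],[0,0,0,0,0,0,-0.3],[0,0,0,0,0,0,-0.3],[0,0,0,0,0,0,-0.3]]]}}

```text
time: 15.25
tcp_pos: [0.5297, -0.1393, 0.1292]
tool_rot: [0.0, 3.141, -0.0]
ft_force: [0.2, 0.4, 0.3]
gripper_width: 0.0594
grasp_force: 0.0
```

```bash
python3 - <<'E'
from h import *
st(); c,i=white("w3",z=.02); print(px(c,(.526,-.136,.02)),px(c,(.53,-.047,.049)))
E
```

```text
{'time': 15.25, 'tcp_pos': [0.53, -0.139, 0.129], 'tool_rot': [0.0, 3.141, -0.0], 'gripper_width': 0.059, 'joint_pos': [-0.366, 0.487, 1.637, 0.0, 1.018, -1.937], 'ft_force': [0.234, 0.385, 0.348]}
px (390, 219) xy [ 0.5409 -0.0356] size [0.021 0.021] ang 6.8
px (284, 208) xy [ 0.5295 -0.1364] size [0.039 0.044] ang 90.0
px (487, 207) xy [0.5292 0.0546] size [0.033 0.046] ang 177.4
px (405, 120) xy [ 0.4501 -0.0317] size [0.021 0.021] ang 49.7
[284.4 204.5] [389.3 218.5]
```

View pics/w3.png

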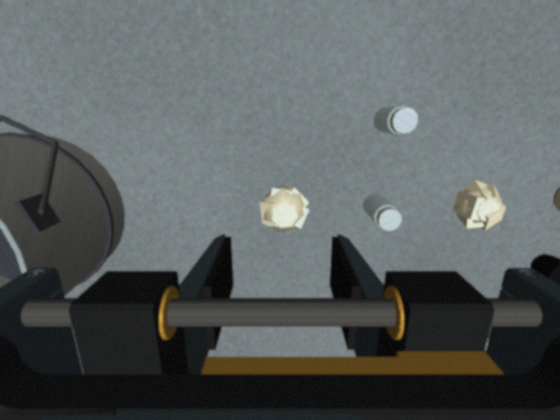

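Paper R is confirmed at (284,208), about (0.529,-0.136).

>>> {"op": "play_rows", "data": {"rows": [[[0,0,0,0,0.3,-3,-0.4],[0,0,0,0,0,-3,-0.4],[0,0,0,0,0,-3,-0.4],[0,0,0,0,0,-2,-0.4],[0,0,0,0,0,-1.4,-0.4],[0,0,0,0,0,0,-0.4],[0,0,0,0,0,0,1],[0,0,0,0,0,0,1]]], "newtons": 15}}

```text
time: 16.3
tcp_pos: [0.5301, -0.1363, 0.0058]
tool_rot: [-0.0, 3.14, -0.001]
ft_force: [0.8, -0.7, 0.0]
gripper_width: 0.0469
grasp_force: 0.0
```

>>> {"op": "play_rows", "data": {"rows": [[[0,0,0,0,0,0,1],[0,0,0,0,0,0,1],[0,0,0,0,0,0,1],[0,0,0,0,0,0,1],[0,0,0,0,0,5,1],[0,0,0,0,0,5,1],[0,0,0,0,-1,5,1],[0,0,0,0,-5,3,1]]]}}

```text
time: 17.3
tcp_pos: [0.5302, -0.1952, 0.188]
tool_rot: [-0.005, 3.139, -0.001]
ft_force: [-0.1, -0.4, -0.5]
gripper_width: 0.042
grasp_force: 15.0
```

>>> {"op": "play_rows", "data": {"rows": [[[0,0,0,0,-5,0,1],[0,0,0,0.5,-5,0,1],[0,0,0,0,-4.5,-2,1],[0,0,0,0,-2.5,-3,1],[0,0,0,0,0,-3,1],[0,0,0,0,0,0,1],[0,0,0,0,0,0,-0.4],[0,0,0,0,0,0,-0.4]]]}}

```text
time: 18.3
tcp_pos: [0.5354, -0.3663, 0.1066]
tool_rot: [-0.001, 3.14, -0.002]
ft_force: [-0.1, -0.2, -0.1]
gripper_width: 0.0588
grasp_force: 0.0
```

>>> {"op": "play_rows", "data": {"rows": [[[0,0,0,0,0,0,-0.4],[0,0,0,0,0,5,-0.4],[0,0,0,0,1,5,-0.4],[0,0,0,0,6,0,-0.4],[0,0,0,0,6,0,-0.4],[0,0,0,0,6,0,-0.4],[0,0,0,0,6,0,-0.4],[0,0,0,0,6,0,-0.4]]]}}

```text
time: 19.3
tcp_pos: [0.5346, -0.0542, 0.2058]
tool_rot: [-0.0, 3.14, -0.0]
ft_force: [1.1, 0.1, -0.5]
gripper_width: 0.064
grasp_force: 0.0
```

>>> {"op": "play_rows", "data": {"rows": [[[0,0,0,0,6,0,-0.4],[0,0,0,-0.7,5,-3,-0.4],[0,0,0,0,0,-3,-0.4],[0,0,0,0,0,0,-0.4],[0,0,0,0,0,0,-0.4],[0,0,0,0,0,0,-0.4],[0,0,0,0,0,0,-0.4],[0,0,0,0,0,0,-0.4]]]}}

```text
time: 20.3
tcp_pos: [0.5278, 0.0537, 0.1454]
tool_rot: [0.0, 3.141, -0.0]
ft_force: [-1.0, 0.5, 0.2]
gripper_width: 0.0638
grasp_force: 0.0
```

```bash
python3 - <<'E'
from h import *
st(); c,i=white("w4",z=.02); print(px(c,(.526,.05,.02)))
E
```

```text
{'time': 20.3, 'tcp_pos': [0.528, 0.054, 0.145], 'tool_rot': [0.0, 3.141, -0.0], 'gripper_width': 0.064, 'joint_pos': [-0.011, 0.444, 1.662, -0.0, 1.035, -1.582], 'ft_force': [-1.022, 0.473, 0.232]}
px (502, 260) xy [0.5901 0.2867] size [0.012 0.075] ang 85.5
px (170, 216) xy [ 0.5409 -0.0574] size [0.02  0.021] ang -5.4
px (277, 202) xy [0.5267 0.0499] size [0.036 0.048] ang 172.4
px (500, 200) xy [0.5243 0.2698] size [0.11  0.111] ang 90.0
px (382, 135) xy [0.4621 0.1479] size [0.023 0.032] ang 32.0
px (163, 122) xy [ 0.4504 -0.0537] size [0.021 0.021] ang 43.4
px (368, 97) xy [0.4292 0.1319] size [0.009 0.016] ang 15.7
[277.1 201.6]
```

>>> {"op": "play_rows", "data": {"rows": [[[0,0,0,-0.1,-0.4,-4,-0.4],[0,0,0,0,0,-4,-0.4],[0,0,0,0,0,-3,-0.4],[0,0,0,0,0,-2,-0.4],[0,0,0,0,0,-1,-0.4],[0,0,0,0,0,0,-0.4],[0,0,0,0,0,0,1],[0,0,0,0,0,0,1]]]}}

```text
time: 21.35
tcp_pos: [0.5272, 0.0499, 0.0058]
tool_rot: [-0.0, 3.14, -0.0]
ft_force: [0.0, 0.4, 0.3]
gripper_width: 0.0467
grasp_force: 0.0
```

>>> {"op": "play_rows", "data": {"rows": [[[0,0,0,0,0,0,1],[0,0,0,0,0,0,1],[0,0,0,0,0,0,1],[0,0,0,0,0,0,1],[0,0,0,0,0,5,1],[0,0,0,0,0,5,1],[0,0,0,0,-3,5,1],[0,0,0,0,-6,4,1]]]}}

```text
time: 22.35
tcp_pos: [0.527, -0.0321, 0.1922]
tool_rot: [-0.004, 3.139, -0.0]
ft_force: [1.3, -0.8, -1.4]
gripper_width: 0.0365
grasp_force: 15.0
```

>>> {"op": "play_rows", "data": {"rows": [[[0,0,0,0,-6,0,1],[0,0,0,0,-6,0,1],[0,0,0,0.4,-6,0,1],[0,0,0,0.4,-6,0,1],[0,0,0,0,-6,0,1],[0,0,0,0,-3,-2,1],[0,0,0,0,0,-4,1],[0,0,0,0,0,-2.5,1]]]}}

```text
time: 23.35
tcp_pos: [0.5338, -0.3621, 0.1029]
tool_rot: [-0.001, -3.14, -0.002]
ft_force: [-0.2, -0.4, 0.4]
gripper_width: 0.0358
grasp_force: 15.0
```

>>> {"op": "play_rows", "data": {"rows": [[[0,0,0,0,0,0,-0.4],[0,0,0,0,0,0,-0.4],[0,0,0,0,0,0,-0.4],[0,0,0,0,0,0,-0.4],[0,0,0,0,0,5,-0.4],[0,0,0,0,1,5,-0.4],[0,0,0,0,6,1,-0.4],[0,0,0,0,6,0,-0.4]]]}}

```text
time: 24.35
tcp_pos: [0.5351, -0.2313, 0.2164]
tool_rot: [0.002, 3.139, -0.002]
ft_force: [0.9, 0.0, -0.7]
gripper_width: 0.064
grasp_force: 0.0
```

>>> {"op": "play_rows", "data": {"rows": [[[0,0,0,0,6,0,-0.4],[0,0,0,0,6,0,-0.4],[0,0,0,0,6,0,-0.4],[0,0,0,0,6,0,-0.4],[0,0,0,0,6,0,-0.4],[0,0,0,1,6,-2,-0.1],[0,0,0,3,1.7,-3,-0.1],[0,0,0,2,0,0,-0.1]]]}}

```text
time: 25.35
tcp_pos: [0.5941, 0.1452, 0.1635]
tool_rot: [0.004, -3.139, 0.0]
ft_force: [-0.4, -0.9, 0.5]
gripper_width: 0.0505
grasp_force: 0.0
```

```bash
python3 - <<'E'
from h import *
st(); c,i=white("w5",z=.024,dark=True); print(px(c,(.598,.138,.028)))
E
```

```text
{'time': 25.35, 'tcp_pos': [0.594, 0.145, 0.163], 'tool_rot': [0.004, -3.139, 0.0], 'gripper_width': 0.051, 'joint_pos': [0.142, 0.527, 1.438, 0.0, 1.179, -1.431], 'ft_force': [-0.377, -0.921, 0.522]}
px (340, 250) xy [0.6501 0.2095] size [0.033 0.034] ang 90.2
px (222, 250) xy [0.6505 0.0814] size [0.033 0.034] ang 90.2
px (274, 204) xy [0.5983 0.138 ] size [0.028 0.028] ang 135.6
px (280, 131) xy [0.5249 0.1446] size [0.029 0.029] ang 133.6
[273.9 204.7]
```

View pics/w5.png

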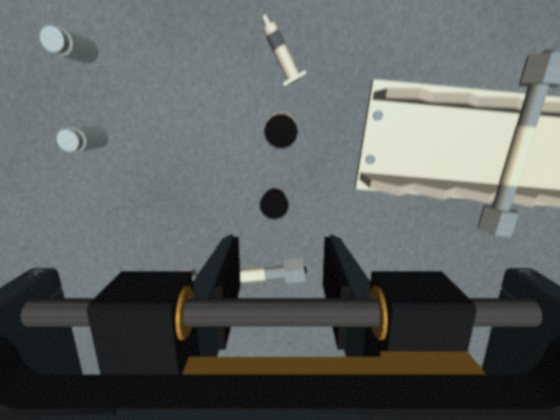

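The stopper is at (274,204), about (0.598,0.138). The jar at (280,131) and cartridge L, flange at (294,77), look unmoved.

>>> {"op": "play_rows", "data": {"rows": [[[0,0,0,0.4,-0.7,-4,-0.1],[0,0,0,0,0,-4,-0.1],[0,0,0,0,0,-4,-0.1],[0,0,0,0,0,-2.5,-0.1],[0,0,0,0,0,-1.3,-0.1],[0,0,0,0,0,0,-0.1],[0,0,0,0,0,0,1],[0,0,0,0,0,0,1]]], "newtons": 20}}

```text
time: 26.4
tcp_pos: [0.5991, 0.1365, 0.0083]
tool_rot: [-0.0, 3.14, 0.0]
ft_force: [-0.1, 0.3, 0.3]
gripper_width: 0.0333
grasp_force: 0.0
```

>>> {"op": "play_rows", "data": {"rows": [[[0,0,0,0,0,0,1],[0,0,0,0,0,0,1],[0,0,0,0,0,0,1],[0,0,0,0,0,0,1],[0,0,0,0,0,3,1],[0,0,0,0,0,6,1],[0,0,0,0,-3,6,1],[0,0,0,-0.6,-6,4,1]]]}}

```text
time: 27.4
tcp_pos: [0.5941, 0.0569, 0.1907]
tool_rot: [-0.004, 3.138, 0.0]
ft_force: [1.1, 0.3, -0.6]
gripper_width: 0.0287
grasp_force: 20.0
```

>>> {"op": "play_rows", "data": {"rows": [[[0,0,0,-0.6,-6,0,1],[0,0,0,-0.6,-6,0,1],[0,0,0,-0.6,-6,0,1],[0,0,0,-1,-6,0,1],[0,0,0,-1,-6,0,1],[0,0,0,-1,-6,0,1],[0,0,0,-1,-5.6,-2,1],[0,0,0,0,0,-4,1]]]}}

```text
time: 28.4
tcp_pos: [0.5351, -0.3641, 0.1282]
tool_rot: [0.006, 3.139, -0.005]
ft_force: [1.0, 0.3, -1.0]
gripper_width: 0.0293
grasp_force: 20.0
```

>>> {"op": "play_rows", "data": {"rows": [[[0,0,0,0,0,-3,1],[0,0,0,0,0,0,-0.3],[0,0,0,0,0,0,-0.3],[0,0,0,0,0,0,-0.3],[0,0,0,0,0,4,-0.3],[0,0,0,0,0,5,-0.3],[0,0,0,-0.5,6,1,-0.3],[0,0,0,-0.5,6,0,-0.3]]]}}

```text
time: 29.4
tcp_pos: [0.5258, -0.2386, 0.2]
tool_rot: [0.001, 3.138, -0.003]
ft_force: [1.3, 0.9, -1.0]
gripper_width: 0.0591
grasp_force: 0.0
```

>>> {"op": "play_rows", "data": {"rows": [[[0,0,0,-0.5,6,0,-0.3],[0,0,0,-0.5,6,0,-0.3],[0,0,0.1,-0.5,6,0,-0.3],[0,0,0.1,-0.5,6,0,-0.3],[0,0,0.1,-1.5,6,0,-0.3],[0,0,0.1,-2,6,0,-0.3],[0,0,0.078,-2,3,-2,-0.3],[0,0,0,0,0,-4,-0.3]]]}}

```text
time: 30.4
tcp_pos: [0.4506, 0.1524, 0.1391]
tool_rot: [-0.75, 3.046, 0.0]
ft_force: [0.9, -0.4, -0.3]
gripper_width: 0.0595
grasp_force: 0.0
```

```bash
python3 - <<'E'
from h import *
st(); c,i=white("w6",z=.0065); print(px(c,(.475,.1565,.0065)),px(c,(.4246,.1304,.0065)))
t=cv2.imread("pics/top0.png"); n=vision.snapshot("top"); cv2.imwrite("pics/top1.png",n)
cv2.imwrite("pics/w6b.png",np.hstack([cv2.resize(i[60:270,150:430],(400,300)),cv2.resize(n[170:290,260:420],(400,300),interpolation=cv2.INTER_CUBIC)]))
E
```

```text
{'time': 30.4, 'tcp_pos': [0.451, 0.152, 0.139], 'tool_rot': [-0.75, 3.046, 0.0], 'gripper_width': 0.059, 'joint_pos': [0.2, 0.385, 1.8, 0.0, 0.951, -1.854], 'ft_force': [0.901, -0.445, -0.338]}
px (274, 211) xy [0.4638 0.1516] size [0.023 0.033] ang 28.0
px (34, 190) xy [ 0.5554 -0.0714] size [0.021 0.022] ang 156.7
px (274, 173) xy [0.4291 0.1332] size [0.01  0.017] ang 27.5
px (64, 104) xy [ 0.4616 -0.0678] size [0.021 0.022] ang 117.7
[273.7 222.7] [273.6 168.1]
```

View pics/w6b.png

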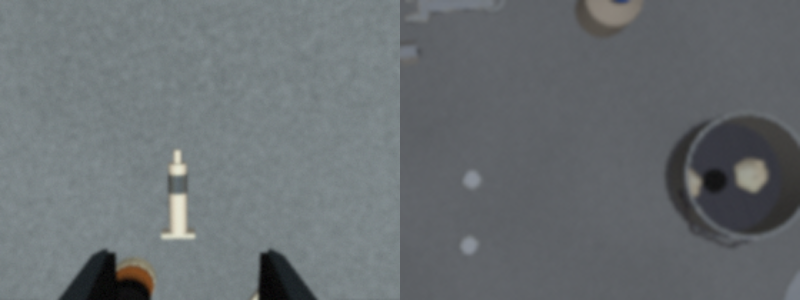

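The left half shows the cartridge aligned with the tool, flange toward the gripper. The right half shows the stopper and a paper in the pail.

>>> {"op": "play_rows", "data": {"rows": [[[0,0,0,0.2,-0.6,-4,-0.3],[0,0,0,0,0,-4,-0.1],[0,0,0,0,0,-3,-0.1],[0,0,0,0,0,0,-0.1],[0,0,0,0,0,0,-0.1],[0,0,0,0,0,0,-0.1],[0,0,0,0,0,0,-0.1],[0,0,0,0,0,0,-0.1]]], "newtons": 15}}

```text
time: 31.5
tcp_pos: [0.4527, 0.144, 0.0281]
tool_rot: [-0.744, 3.052, -0.0]
ft_force: [-0.3, -0.5, -0.0]
gripper_width: 0.0501
grasp_force: 0.0
```

>>> {"op": "play_rows", "data": {"rows": [[[0,0,0,0,0.1,-1.5,-0.1],[0,0,0,0,0,-0.9,-0.1],[0,0,0,0,0,0,-0.1],[0,0,0,0,0,0,1],[0,0,0,0,0,0,1],[0,0,0,0,0,0,1],[0,0,0,0,0,0,1],[0,0,0,0,0,0,1]]]}}

```text
time: 32.5
tcp_pos: [0.4525, 0.145, 0.0038]
tool_rot: [-0.744, 3.052, 0.0]
ft_force: [-0.4, 0.1, 2.5]
gripper_width: 0.0125
grasp_force: 15.0
```

>>> {"op": "play_rows", "data": {"rows": [[[0,0,0,0,0,0,1],[0,0,0,0,0,3,1],[0,0,0,0,0,6,1],[0,0,0,0,-1,6,1],[0,0,0,0.8,-6,4,1],[0,0,-0.1,0.8,-6,0,1],[0,0,-0.1,0.8,-6,0,1],[0,0,-0.1,0.8,-6,0,1]]]}}

```text
time: 33.5
tcp_pos: [0.4833, -0.0987, 0.1883]
tool_rot: [-0.274, 3.129, -0.0]
ft_force: [0.1, 0.7, 0.2]
gripper_width: 0.0124
grasp_force: 15.0
```

>>> {"op": "play_rows", "data": {"rows": [[[0,0,-0.1,0.8,-6,0,1],[0,0,-0.078,1,-6,0,1],[0,0,0,1,-6,0,1],[0,0,0,1,-5,0,1],[0,0,0,1.1,-3.4,-2,1],[0,0,0,0,0,-5,1],[0,0,0,0,0,-2,1],[0,0,0,0,0,0,1]]]}}

```text
time: 34.5
tcp_pos: [0.5314, -0.36, 0.0965]
tool_rot: [0.0, -3.139, -0.004]
ft_force: [-0.6, -0.0, -0.4]
gripper_width: 0.0128
grasp_force: 15.0
```

>>> {"op": "play_rows", "data": {"rows": [[[0,0,0,0,0,0,-0.3],[0,0,0,0,0,0,-0.3],[0,0,0,0,0,0,-0.3],[0,0,0,0,0,0,-0.3],[0,0,0,0,0,4,-0.3],[0,0,0,0,0,5,-0.3],[0,0,0,0,0,3,-0.3],[0,0,0,0,0,0,-0.3]]]}}

```text
time: 35.5
tcp_pos: [0.5334, -0.3615, 0.2209]
tool_rot: [-0.0, 3.138, -0.005]
ft_force: [-0.4, 1.2, -1.0]
gripper_width: 0.0594
grasp_force: 0.0
```

```bash
python3 - <<'E'
from h import *
st(); i=vision.snapshot("wrist"); n=vision.snapshot("side"); t=vision.snapshot("top");cv2.imwrite("pics/top2.png",t)
cv2.imwrite("pics/v7.png",np.vstack([np.hstack([cv2.resize(i[100:310,140:420],(400,300)),cv2.resize(n[190:400,170:450],(400,300))]),cv2.resize(t[170:290,200:420],(800,300),interpolation=cv2.INTER_CUBIC)]))
E
```

```text
{'time': 35.5, 'tcp_pos': [0.533, -0.362, 0.221], 'tool_rot': [-0.0, 3.138, -0.005], 'gripper_width': 0.059, 'joint_pos': [-0.688, 0.513, 1.29, -0.0, 1.334, -2.259], 'ft_force': [-0.42, 1.189, -1.025]}
```

View pics/v7.png

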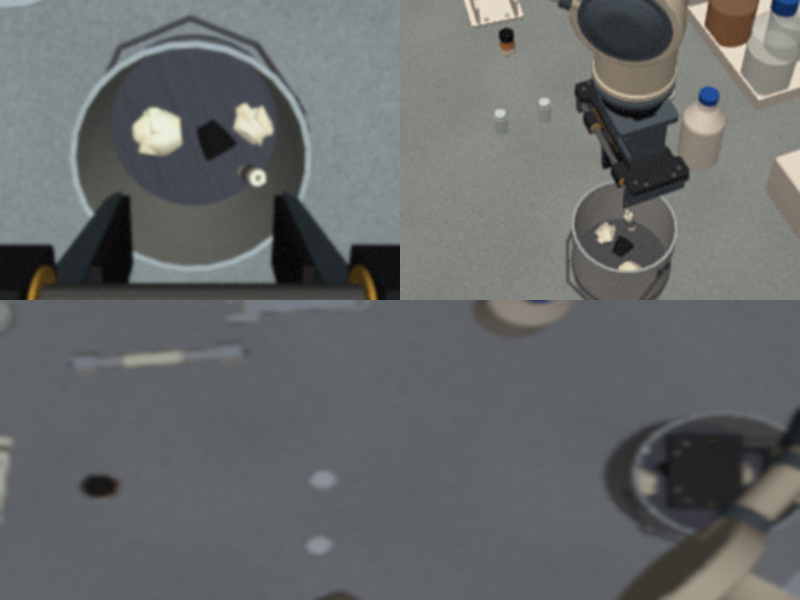

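The pail holds two papers, the stopper and at least one cartridge, and the bench is clear of waste. Next I fetch the lid, and I'll check the rim centre too.

```bash
python3 - <<'E'
from h import *
c=cam("wrist"); t=np.linspace(0,6.28,200)
for x in(.531,.534,.537):
  for y in(-.367,-.369,-.371):
    P=np.array([px(c,(x+.075*np.cos(a),y+.075*np.sin(a),.130)) for a in t]); q=lambda p:((p-[140,100])/.7).round(0); print(x,y,q(P.min(0)),q(P.max(0)))
E
```

```text
0.531 -0.367 [67. 36.] [313. 272.]
0.531 -0.369 [63. 36.] [310. 272.]
0.531 -0.371 [60. 36.] [307. 272.]
0.534 -0.367 [67. 42.] [313. 276.]
0.534 -0.369 [64. 42.] [310. 276.]
0.534 -0.371 [61. 42.] [306. 276.]
0.537 -0.367 [68. 47.] [313. 280.]
0.537 -0.369 [64. 47.] [309. 280.]
0.537 -0.371 [61. 47.] [306. 280.]
```

>>> {"op": "play_rows", "data": {"rows": [[[0,0,0,-4,-4,0,-0.3],[0,0,0,-4,-4,0,-0.3],[0,0,0,-4,-4,0,-0.3],[0,0,0,-4,-3.85,0,-0.3],[0,0,0,-1.3,0,-4,-0.3],[0,0,0,0,0,-4,-0.3],[0,0,0,0,0,-3,-0.3],[0,0,0,0,0,0,-0.3]]]}}

```text
time: 36.65
tcp_pos: [0.3583, -0.5174, 0.1052]
tool_rot: [0.0, -3.139, -0.008]
ft_force: [0.5, 0.2, 0.4]
gripper_width: 0.0592
grasp_force: 0.0
```

```bash
python3 - <<'E'
from h import *
st(); c,i=white("w8",z=.05,dark=True); print(px(c,(.36,-.52,.05)),px(c,(.36,-.52,.012)))
E
```

```text
{'time': 36.65, 'tcp_pos': [0.358, -0.517, 0.105], 'tool_rot': [0.0, -3.139, -0.008], 'gripper_width': 0.059, 'joint_pos': [-1.06, 0.617, 1.445, 0.0, 1.085, -2.631], 'ft_force': [0.507, 0.244, 0.375]}
px (348, 250) xy [ 0.3764 -0.4634] size [0.024 0.026] ang 89.8
px (213, 250) xy [ 0.3761 -0.5703] size [0.024 0.026] ang 89.8
px (277, 227) xy [ 0.3573 -0.52  ] size [0.026 0.032] ang 0.7
[277.1 230.8] [277.4 215.6]
```

View pics/w8.png

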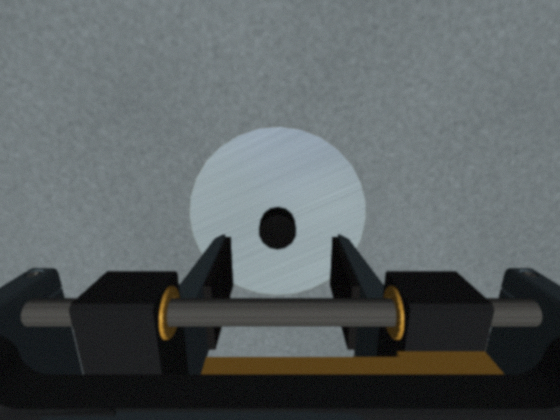

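The lid knob is at (277,228), as expected, so I grip it and return it to the pail centre.

>>> {"op": "play_rows", "data": {"rows": [[[-0.005,-0.0026,0,0.15,-0.25,-3,-0.3],[0,0,0,0,0,-2.5,-0.3],[0,0,0,0,0,-2,-0.3],[0,0,0,0,0,-0.9,-0.3],[0,0,0,0,0,0,-0.3],[0,0,0,0,0,0,1],[0,0,0,0,0,0,1],[0,0,0,0,0,0,1]]], "newtons": 25}}

```text
time: 37.7
tcp_pos: [0.361, -0.5218, 0.0246]
tool_rot: [-0.0, 3.139, -0.008]
ft_force: [0.2, 2.7, 1.5]
gripper_width: 0.032
grasp_force: 1.4
```

>>> {"op": "play_rows", "data": {"rows": [[[0,0,0,0,0,0,1],[0,0,0,0,0,0,1],[0,0,0,0,0,1,1],[0,0,0,0,0,3,1],[0,0,0,0,0,5,1],[0,0,0,0,0,5,1],[0,0,0,0,0,4,1],[0,0,0,0,0,0,1]]]}}

```text
time: 38.7
tcp_pos: [0.3617, -0.5232, 0.208]
tool_rot: [-0.0, 3.136, -0.016]
ft_force: [0.0, -0.1, -2.4]
gripper_width: 0.0296
grasp_force: 25.0
```

>>> {"op": "play_rows", "data": {"rows": [[[0,0,0,4.3,3.85,0,1],[0,0,0,4.3,3.85,0,1],[0,0,0,4.3,3.85,0,1],[0,0,0,4.3,3.85,0,1],[0,0,0,0,0,0,1],[0,0,0,0,0,0,1],[0,0,0,0,0,0,1],[0,0,0,0,0,0,1]]]}}

```text
time: 39.7
tcp_pos: [0.5321, -0.3685, 0.204]
tool_rot: [0.002, 3.139, -0.008]
ft_force: [0.5, -0.2, -2.6]
gripper_width: 0.0294
grasp_force: 25.0
```

```bash
python3 - <<'E'
from h import *
st(); M=R.from_rotvec(ctrl.read_state()["tool_rot"]).as_matrix(); print(M.round(4)); print((R.from_rotvec([0,np.pi,0])*R.from_matrix(M).inv()).as_rotvec())
i=vision.snapshot("wrist"); n=vision.snapshot("side")
cv2.imwrite("pics/v9.png",np.hstack([cv2.resize(i,(400,300)),cv2.resize(n[190:400,170:450],(400,300))]))
E
```

```text
{'time': 39.7, 'tcp_pos': [0.532, -0.368, 0.204], 'tool_rot': [0.002, 3.139, -0.008], 'gripper_width': 0.029, 'joint_pos': [-0.697, 0.532, 1.304, -0.002, 1.301, -2.266], 'ft_force': [0.478, -0.162, -2.575]}
[[-1.      0.0012  0.0023]
 [ 0.0012  1.     -0.0048]
 [-0.0023 -0.0048 -1.    ]]
[0.00484654 0.00232332 0.0012132 ]
```

View pics/v9.png

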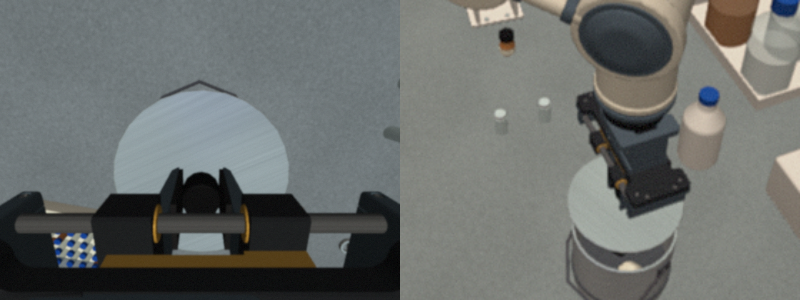

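The lid hangs level above the pail in both views. I'll take out the small tilt and lower slowly.

>>> {"op": "play_rows", "data": {"rows": [[[0.005,0.0023,0,0.15,-0.1,0,1],[0,0,0,0,0,-1.5,1],[0,0,0,0,0,-1.5,1],[0,0,0,0,0,-1,1],[0,0,0,0,0,-0.7,1],[0,0,0,0,0,-0.6,1],[0,0,0,0,0,-0.4,1],[0,0,0,0,0,0,1]]]}}

```text
time: 40.8
tcp_pos: [0.5344, -0.3688, 0.1471]
tool_rot: [-0.0, 3.141, -0.0]
ft_force: [0.5, -0.0, -1.2]
gripper_width: 0.0296
grasp_force: 25.0
```

>>> {"op": "play_rows", "data": {"rows": [[[0,0,0,0,0,-0.2,1],[0,0,0,0,0,-0.1,1],[0,0,0,0,0,0,1],[0,0,0,0,0,0,1],[0,0,0,0,0,0,1],[0,0,0,0,0,0,1],[0,0,0,0,0,0,1],[0,0,0,0,0,0,1]]]}}

```text
time: 41.8
tcp_pos: [0.5347, -0.3689, 0.1464]
tool_rot: [-0.001, 3.14, -0.002]
ft_force: [-8.2, 5.8, 25.5]
gripper_width: 0.0297
grasp_force: 25.0
```

Contact comes at the seated height: 0.0246 on the bench plus 0.122 gives 0.1466. I'll relieve the force, release and retreat.

>>> {"op": "play_rows", "data": {"rows": [[[0,0,0,0,0,0.2,1],[0,0,0,0,0,0,0.2],[0,0,0,0,0,0,-0.3],[0,0,0,0,0,0,-0.3],[0,0,0,0,0,0,-0.3],[0,0,0,0,0,3,-0.3],[0,0,0,0,0,4,-0.3],[0,0,0,0,0,3,-0.3]]]}}

```text
time: 42.8
tcp_pos: [0.5346, -0.3689, 0.2478]
tool_rot: [-0.0, 3.14, -0.001]
ft_force: [0.3, -0.1, -0.6]
gripper_width: 0.0588
grasp_force: 0.0
```

>>> {"op": "play_rows", "data": {"rows": [[[0,0,0,0,5,0,-0.3],[0,0,0,0.8,5.5,0,-0.3],[0,0,-0.16,1.6,5.5,0,-0.3],[0,0,-0.16,1.6,5.5,0,-0.3],[0,0,-0.16,1.6,5.5,0,-0.3],[0,0,-0.16,1.6,5.5,0,-0.3],[0,0,-0.16,1.6,5.5,0,-0.3],[0,0,-0.16,1.6,5.5,0,-0.3]]]}}

```text
time: 43.8
tcp_pos: [0.6387, 0.0682, 0.2462]
tool_rot: [1.458, 2.783, -0.0]
ft_force: [0.5, -1.0, 0.2]
gripper_width: 0.0594
grasp_force: 0.0
```

>>> {"op": "play_rows", "data": {"rows": [[[0,0,-0.16,1.6,0,-3,-0.1],[0,0,-0.16,1.6,1.5,-3,-0.1],[0,0,-0.16,1.6,2,-3,-0.1],[0,0,-0.026,0,0,0,-0.1],[0,0,0,0,0,0,-0.1],[0,0,0,0,0,0,-0.1],[0,0,0,0,0,0,-0.1],[0,0,0,0,0,0,-0.1]]]}}

```text
time: 44.8
tcp_pos: [0.6864, 0.101, 0.1567]
tool_rot: [2.101, 2.335, 0.0]
ft_force: [0.8, -1.4, -0.9]
gripper_width: 0.0502
grasp_force: 0.0
```

```bash
python3 - <<'E'
from h import *
st(); c=cam("wrist"); i=vision.snapshot("wrist"); n=vision.snapshot("side"); cv2.imwrite("pics/w10.png",i)
print(px(c,(.6792,.1725,.015)),px(c,(.6952,.0207,.015)))
M=R.from_rotvec(ctrl.read_state()["tool_rot"]).as_matrix(); print(M.round(4),np.degrees(np.arctan2(M[1,0],M[0,0])))
cv2.imwrite("pics/v10.png",np.vstack([cv2.resize(i[40:290],(800,357))[:357],np.hstack([cv2.resize(n[270:411,180:420],(400,235)),cv2.resize(n[130:271,170:410],(400,235))])]))
E
```

```text
{'time': 44.8, 'tcp_pos': [0.686, 0.101, 0.157], 'tool_rot': [2.101, 2.335, 0.0], 'gripper_width': 0.05, 'joint_pos': [0.06, 0.643, 1.224, -0.0, 1.274, -0.045], 'ft_force': [0.814, -1.37, -0.912]}
[281.  128.1] [280.9 269.4]
[[-1.049e-01  9.945e-01  3.000e-04]
 [ 9.945e-01  1.049e-01 -3.000e-04]
 [-3.000e-04  3.000e-04 -1.000e+00]] 96.02250534154571
```

View pics/v10.png

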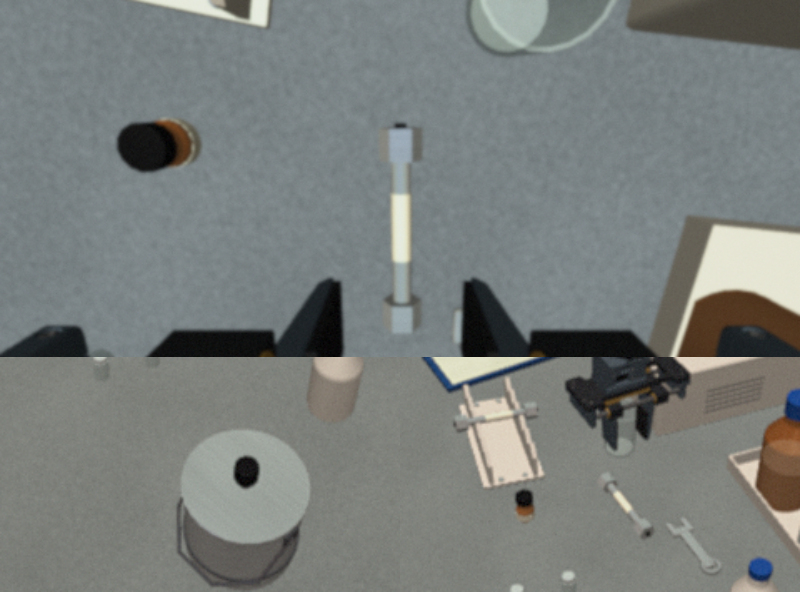

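The lid is seated squarely and the column is vertical in view at u≈280.5, with its label centre at v≈200.

```bash
python3 - <<'E'
from h import *
c=cam("wrist"); i=cv2.imread("pics/w10.png")
print(w(c,280.5,199.7,.02), w(c,280.5,126.5,.02),w(c,280.5,272.5,.02)); f=i[:,277:284].mean((1,2)); 
print(w(c,280.5,153.5,.02),w(c,280.5,250,.02))
m=(i[150:245].max(2).astype(int)>150); [print(v,np.nonzero(m[v-150,250:310])[0][[0,-1]]+250) for v in(180,190,210,220)]
E
```

```text
[0.686  0.1024 0.02  ] [0.6784 0.1743 0.02  ] [0.6947 0.0198 0.02  ]
[0.6811 0.1489 0.02  ] [0.6919 0.0467 0.02  ]
180 [274 286]
190 [273 286]
210 [274 287]
220 [274 287]
```

>>> {"op": "play_rows", "data": {"rows": [[[0,0,0,0,-0.35,-4,-0.1],[0,0,0,0,0,-4,-0.1],[0,0,0,0,0,-3,-0.1],[0,0,0,0,0,-2.2,-0.1],[0,0,0,0,0,-1,-0.1],[0,0,0,0,0,-0.8,-0.1],[0,0,0,0,0,0,-0.1],[0,0,0,0,0,0,0.5]]], "newtons": 40}}

```text
time: 45.9
tcp_pos: [0.6869, 0.0978, 0.0069]
tool_rot: [2.101, 2.334, 0.001]
ft_force: [1.6, -0.9, -0.4]
gripper_width: 0.043
grasp_force: 0.0
```

>>> {"op": "play_rows", "data": {"rows": [[[0,0,0,0,0,0,1],[0,0,0,0,0,0,1],[0,0,0,0,0,0,1],[0,0,0,0,0,0,1],[0,0,0,0,0,0,1],[0,0,0,0,0,0,1],[0,0,0,0,0,0,1],[0,0,0,0,0,0,1]]]}}

```text
time: 46.9
tcp_pos: [0.6864, 0.0978, 0.0062]
tool_rot: [2.102, 2.335, -0.0]
ft_force: [-1.6, 0.4, 5.5]
gripper_width: 0.0131
grasp_force: 40.0
```

>>> {"op": "play_rows", "data": {"rows": [[[0,0,0,0,0,1,1],[0,0,0,0,0,3,1],[0,0,0,0,0,4,1],[0,0,0,0,0,4,1],[0,0,0,0,0,4,1],[0,0,0,0,0,0,1],[0,0,0,0,0,0,1],[0,0,0,0,0,0,1]]]}}

```text
time: 47.9
tcp_pos: [0.6855, 0.0977, 0.1646]
tool_rot: [-2.101, -2.334, 0.003]
ft_force: [-0.9, -0.3, -3.2]
gripper_width: 0.0129
grasp_force: 40.0
```

```bash
python3 - <<'E'
from h import *
st(); M=R.from_rotvec(ctrl.read_state()["tool_rot"]).as_matrix(); print(np.degrees(np.arctan2(M[1,0],M[0,0])))
E
```

```text
{'time': 47.9, 'tcp_pos': [0.686, 0.098, 0.165], 'tool_rot': [-2.101, -2.334, 0.003], 'gripper_width': 0.013, 'joint_pos': [0.056, 0.635, 1.216, -0.0, 1.293, -0.049], 'ft_force': [-0.894, -0.27, -3.195]}
96.01300340267598
```

All 14 views are used, so from here I measure by code. I'll cross-check the rack from the earlier w5 picture, where the plate corners are at (374,80) and (357,189).

```bash
python3 - <<'E'
from h import *
p=vision.camera_params("wrist"); T=np.eye(4); T[:3,:3]=R.from_rotvec([.004,-3.139,0]).as_matrix(); T[:3,3]=[.5941,.1452,.1635]; M=T@p["hand_eye"]; c=(p,M[:3,3],M[:3,:3])
i=cv2.imread("pics/w5.png"); m=((i[:,:,2]>165)).astype(np.uint8); m[265:]=0; m[:,:340]=0
k=max(cv2.findContours(m,0,2)[0],key=cv2.contourArea); print(cv2.approxPolyDP(k,4,True)[:,0].tolist())
a,b=w(c,373,80,.008),w(c,357,189,.008); d=(a-b)/np.linalg.norm(a-b); print(a,b,np.linalg.norm(a-b),np.degrees(np.arctan2(-d[1],-d[0])))
x=-d; y=np.array([-x[1],x[0],0]); o=(a+b)/2+y*.122; print("rack",o,"end2",o-y*.08)
E
```

```text
[[375, 79], [356, 188], [490, 201], [494, 194], [457, 188], [442, 191], [373, 181], [368, 187], [359, 173], [497, 183], [518, 114], [379, 101], [372, 93], [386, 87], [388, 96], [517, 107], [524, 94]]
[0.477  0.2345 0.008 ] [0.5854 0.2271 0.008 ] 0.10865228943745277 -3.9052765613125566
rack [0.53950907 0.35251672 0.008     ] end2 [0.5340605  0.27270248 0.008     ]
```

>>> {"op": "play_rows", "data": {"rows": [[[0,0,0.13,-1.5,1.7,0,1],[0,0,0.13,-1.5,1.7,0,1],[0,0,0.13,-1.5,1.7,0,1],[0,0,0.13,-1.5,1.7,0,1],[0,0,0.13,-1.5,1.7,0,1],[0,0,0.13,-1.5,1.7,0,1],[0,0,0.13,-1.5,1.7,0,1],[0,0,0.13,-1.5,1.7,0,1]]]}}

```text
time: 48.9
tcp_pos: [0.5653, 0.2341, 0.1651]
tool_rot: [-0.657, -3.071, 0.001]
ft_force: [0.9, 0.1, -2.2]
gripper_width: 0.0132
grasp_force: 40.0
```

>>> {"op": "play_rows", "data": {"rows": [[[0,0,0.13,-1.5,1.7,0,1],[0,0,0.13,-1.5,1.7,0,1],[0,0,0.094,-0.15,0.4,0,1],[0,0,0,0,0,-2,1],[0,0,0,0,0,-2,1],[0,0,0,0,0,0,1],[0,0,0,0,0,0,1],[0,0,0,0,0,0,1]]]}}

```text
time: 49.9
tcp_pos: [0.5353, 0.2719, 0.1268]
tool_rot: [0.113, 3.138, 0.001]
ft_force: [0.6, 0.4, -1.7]
gripper_width: 0.0133
grasp_force: 40.0
```

```bash
python3 - <<'E'
from h import *
st(); M=R.from_rotvec(ctrl.read_state()["tool_rot"]).as_matrix(); print(np.degrees(np.arctan2(M[1,0],M[0,0])),M[:,2])
c=cam("wrist"); i=vision.snapshot("wrist"); cv2.imwrite("pics/w11.png",i)
for a in[(.477,.2345,.008),(.5854,.2271,.008)]: print("plate corner pred",px(c,a))
m=((i[:,:,2]>165)).astype(np.uint8); m[265:]=0
for k in cv2.findContours(m,0,2)[0]:
    if cv2.contourArea(k)>300: print(int(cv2.contourArea(k)),cv2.approxPolyDP(k,4,True)[:,0].tolist())
E
```

```text
{'time': 49.9, 'tcp_pos': [0.535, 0.272, 0.127], 'tool_rot': [0.113, 3.138, 0.001], 'gripper_width': 0.013, 'joint_pos': [0.371, 0.553, 1.508, -0.0, 1.079, -1.128], 'ft_force': [0.589, 0.368, -1.713]}
175.88342393296128 [ 1.22440989e-03  3.17370489e-04 -9.99999200e-01]
plate corner pred [235.5 147.2]
plate corner pred [240.5 255.3]
1576 [[236, 174], [239, 238], [268, 235], [267, 185], [252, 180], [244, 186], [244, 172]]
6927 [[492, 172], [486, 171], [490, 185], [484, 190], [477, 186], [482, 170], [468, 174], [466, 181], [455, 179], [458, 175], [442, 177], [438, 171], [435, 175], [431, 169], [415, 173], [414, 180], [400, 173], [392, 196], [377, 198], [371, 255], [382, 257], [387, 239], [480, 240]]
5717 [[373, 170], [360, 176], [357, 172], [356, 178], [348, 170], [342, 170], [352, 175], [347, 177], [338, 169], [336, 175], [330, 167], [317, 169], [308, 180], [295, 184], [294, 223], [271, 224], [271, 264], [291, 264], [293, 233], [366, 239]]
1025 [[397, 158], [497, 160], [500, 151], [409, 148]]
654 [[310, 148], [311, 158], [376, 158], [366, 148]]
```

>>> {"op": "play_rows", "data": {"rows": [[[0,0,0,-0.1,0,-2,1],[0,0,0,0,0,-2,1],[0,0,0,0,0,-1.2,1],[0,0,0,0,0,-0.8,1],[0,0,0,0,0,-0.6,1],[0,0,0,0,0,-0.3,1],[0,0,0,0,0,0,1],[0,0,0,0,0,0,1]]]}}

```text
time: 50.95
tcp_pos: [0.5341, 0.2719, 0.0575]
tool_rot: [0.113, 3.139, 0.0]
ft_force: [-0.2, 0.1, -1.6]
gripper_width: 0.0132
grasp_force: 40.0
```

>>> {"op": "play_rows", "data": {"rows": [[[0,0,0,0,0,-0.15,1],[0,0,0,0,0,-0.1,1],[0,0,0,0,0,0,1],[0,0,0,0,0,0,1],[0,0,0,0,0,0,1],[0,0,0,0,0,0,1],[0,0,0,0,0,0,1],[0,0,0,0,0,0,1]]]}}

```text
time: 51.95
tcp_pos: [0.5339, 0.2718, 0.0546]
tool_rot: [0.113, 3.139, -0.0]
ft_force: [0.0, 0.0, -1.8]
gripper_width: 0.0131
grasp_force: 40.0
```

>>> {"op": "play_rows", "data": {"rows": [[[0,0,0,0,0,-0.1,1],[0,0,0,0,0,0,1],[0,0,0,0,0,0,1],[0,0,0,0,0,0,1],[0,0,0,0,0,-0.05,1],[0,0,0,0,0,0,1],[0,0,0,0,0,0,1],[0,0,0,0,0,0,1]]]}}

```text
time: 52.95
tcp_pos: [0.534, 0.2718, 0.0535]
tool_rot: [0.113, 3.139, 0.0]
ft_force: [-2.3, -2.0, 7.5]
gripper_width: 0.0133
grasp_force: 40.0
```

It is seated: light contact at the expected height. I'll release a little and back off upward.

>>> {"op": "play_rows", "data": {"rows": [[[0,0,0,0,0,0,0.6],[0,0,0,0,0,0,0.4],[0,0,0,0,0,0,0.3],[0,0,0,0,0,0,0.3],[0,0,0,0,0,0,0.3],[0,0,0,0,0,1,0.3],[0,0,0,0,0,3,0.3],[0,0,0,0,0,4,0.3]]]}}

```text
time: 53.95
tcp_pos: [0.5334, 0.2716, 0.134]
tool_rot: [-0.113, -3.139, 0.001]
ft_force: [1.3, 0.1, 0.3]
gripper_width: 0.0318
grasp_force: 0.0
```

>>> {"op": "play_rows", "data": {"rows": [[[0,0,0,0,0,5,0.3],[0,0,0,-2,-3,5,0.3],[0,0,0,-2,-4,0,0.3],[0,0,0,-3,-4,0,0.3],[0,0,0,-3,-4,0,0.3],[0,0,0,-3,-4,0,0.3],[0,0,0,-3,-4,0,0.3],[0,0,0,0,0,0,0.3]]]}}

```text
time: 54.95
tcp_pos: [0.372, 0.0401, 0.2338]
tool_rot: [0.117, 3.139, -0.001]
ft_force: [0.6, -0.1, -0.1]
gripper_width: 0.0315
grasp_force: 0.0
```

```bash
python3 - <<'E'
from h import *
st(); n=vision.snapshot("top"); s=vision.snapshot("side"); cv2.imwrite("pics/top9.png",n); cv2.imwrite("pics/side9.png",s)
a=cv2.imread("pics/top0.png")
d=(cv2.absdiff(n,a).max(2)>30).astype(np.uint8)
for k in cv2.findContours(cv2.dilate(d,np.ones((3,3))),0,2)[0]:
    if cv2.contourArea(k)>25: print("changed",cv2.boundingRect(k))
c=cam("top")
for q in[(.534,.272),]:
    ax=np.array([np.cos(-.0716),np.sin(-.0716)])
    for t in(-.075,-.064,0,.064,.075): 
        u,v=px(c,(*(np.array(q)+t*ax),.064)); print("exp",u,v, [n[int(round(v)),int(round(u))+k].tolist() for k in(-4,-2,0,2,4)])
for k in(.0,):
    ax=np.array([np.cos(-.0716),np.sin(-.0716)])
    for t in(-.064,.064): u,v=px(c,(*(np.array((.538,.3525))+t*ax),.064)); print("stored",u,v,[n[int(round(v)),int(round(u))+k].tolist() for k in(-4,-2,0,2,4)])
E
```

```text
{'time': 54.95, 'tcp_pos': [0.372, 0.04, 0.234], 'tool_rot': [0.117, 3.139, -0.001], 'gripper_width': 0.032, 'joint_pos': [-0.052, 0.11, 1.878, -0.0, 1.154, -1.548], 'ft_force': [0.558, -0.104, -0.137]}
changed (242, 394, 74, 26)
changed (0, 310, 88, 110)
changed (169, 285, 131, 135)
changed (221, 257, 9, 13)
changed (311, 255, 8, 12)
changed (181, 249, 7, 11)
changed (309, 237, 16, 13)
changed (251, 236, 14, 15)
changed (183, 223, 7, 16)
changed (224, 215, 12, 11)
changed (232, 189, 20, 9)
exp 182.2 264.7 [[103, 100, 97], [104, 99, 96], [88, 83, 80], [96, 92, 90], [96, 94, 92]]
exp 182.5 261.0 [[100, 99, 98], [122, 115, 110], [129, 120, 114], [113, 108, 104], [86, 88, 89]]
exp 184.4 240.0 [[155, 163, 161], [143, 152, 152], [150, 159, 158], [132, 145, 147], [144, 152, 151]]
exp 186.3 219.2 [[97, 96, 95], [118, 112, 108], [129, 120, 114], [120, 113, 109], [87, 88, 89]]
exp 186.6 215.6 [[99, 98, 97], [121, 114, 109], [122, 113, 108], [102, 97, 95], [91, 91, 90]]
stored 156.0 259.7 [[103, 101, 99], [127, 118, 113], [128, 119, 113], [102, 99, 97], [85, 87, 87]]
stored 160.0 217.8 [[97, 96, 95], [122, 114, 110], [128, 119, 113], [113, 107, 103], [85, 87, 88]]
```

```bash
python3 -c "
from plant import job_done; print(job_done())"
```

```text
the job is handed in; nothing more can be done
None
```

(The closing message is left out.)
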